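# Set the dish viewer's filter rod to its middle click

## Task

Two small white dish viewers stand on the bench, each with a push-pull filter rod with a blue knob at its front. On the viewer that carries the dish of pink agar the rod is pushed in: pull it out to its middle click position, half-way along its travel, and let go. Leave the other viewer's rod as it is and the pink dish where it sits.

Things in the scene. Friction and masses are not known exactly. Their poses are not given: they have to be found in the camera images.
- pink_rod (a joint): Filter rod of the viewer with the pink agar dish, sliding level out of its front face. In m: 0 = fully in (start, within 2 mm), 0.025 = middle click, 0.050 = fully out. The clicks resist with up to about 5 N, plus 1 to 2 N of drag; released within 10 mm of the middle it snaps there. One yellow ring on the rod shows in front of the guide bush at the middle, two when fully out.
- pink_rod_knob (a point): Centre of the blue knob on that rod: 24 mm diameter, 18 mm long, 40 mm above the bench; 8 mm rod behind it. x points along the rod into the viewer (pull = -x), z up. It stands 40 mm before the front face when in, 65 mm at the middle; the guide bush sticks out 8 mm. Viewer: white box 110 deep, 120 wide, 58 high, fixed, front turned roughly to the robot.
- pale_rod (a joint): Filter rod of the other viewer (same make, same blue knob, with a dish of pale agar), to be left alone; same values in m. It starts fully out, near 0.050.
- pink_dish: Loose dish of pink agar, 62 mm diameter, 15 mm high, lying inside a low aluminium lip on top of the viewer whose rod is to be set (dish top 73 mm above the bench); origin at the centre of its underside, z up.
There are look-alikes about, which are no part of the job. Leave any turquoise or yellow look-alike of the pink_dish alone.

How it is judged:
At the end, for the whole second after the job is handed in: The rod of the viewer with the pink dish rests, released, at its middle click (25 mm out, within 6 mm); the other viewer's rod is still fully out (within 8 mm); the pink dish still lies level (within 10 degrees) where it was (within 15 mm) (value of joint pink_rod between 0.019 and 0.031 m and velocity of joint pink_rod between -0.005 and 0.005 m/s and value of joint pale_rod above 0.042 m and distance of pink_dish from where it was at the start of the episode below 0.015 m and angle between pink_dish's own z axis and vertical below 0.17 rad); the robot touches nothing.
It fails at once if the other viewer's rod is moved off its outer click (value of joint pale_rod below 0.038 m).
It fails at once if the pink dish is knocked off its place (distance of pink_dish from where it was at the start of the episode above 0.03 m or angle between pink_dish's own z axis and vertical above 0.5 rad).
It also fails if it takes over 32 s, if anything falls off the work surface, if the arm or the gripper's body presses on something with over 40 N, if the wrist force passes 120 N, or if a joint passes its speed limit or range.

## Robot

A 6-joint arm with a two-finger parallel gripper is mounted at the origin on a cart in front of the work surface, level with it; the furniture and walls round the work are solid. World frame = base frame: x ahead of the robot, y to its left, z up, the work surface at z = 0. Lengths are in m, angles in rad, forces in N, time in s.
With the tool pointing down it reaches from about 0.35 to 0.975 m from the base axis. Payload 4.9 kg.
Tool frame: the origin (TCP) lies on the centre line of the jaws, within the pads' length; the fingertips stand 8 mm ahead of it and the grasp point (between the pads) lies 11 mm behind it; z points along the fingers, y is the direction in which the jaws open and shut (so a half turn about z gives the same grasp; the last joint's range is limited). The gripper opens to 85 mm and grips with 20 to 120 N. Pads are 22 mm wide; open, the fingers measure 114 mm over their backs; the gripper's body (76 mm by 85 mm) begins 54 mm behind the grasp point. The pads swing forward as they close: fully open they stand 13 mm farther back than shut.
Start: joints at [-1.406, 0.053, 1.613, -0, 1.476, -0.119], TCP at [0.175, -0.6, 0.239] pointing down, gripper open.
Joint ranges: [-3.01, 3.01], [-1.01, 2.22], [0.06, 2.58], [-1.02, 4.17], [0.09, 2.62], [-3.14, 3.14]. Speed limits (rad/s): [2.57, 2.57, 3.14, 3.14, 3.14, 3.14].

## Interface

Orientations are given as a unit quaternion [w, x, y, z].
In Python, from plant import manip gives the robot as it stands.
- The arm moves only by the tool step_arm, never from a script. Its argument "deltas" is a list of rows, each a list of 7 numbers: the shift along the tool's x, y, z in m, then the turn, a rotation vector about the tool's x, y, z in rad, then the gripper command: -1 is fully open, 1 is shut, values between are in proportion. In form: [[dx, dy, dz, ax, ay, az, hand], ...]. A call has 1 to 20 rows; each row is the pose to reach, as a shift and turn from the pose commanded when the call began, along the tool's axes at that moment; what a row does not reach only later rows make up. A row lasts 1/10 s, in which the tool goes at most 50 mm and 8.59 degrees, less where a joint would pass 70% of its speed; a pose out of reach is approached as far as the arm can. A call with a gripper value outside its range is refused whole. The fingers move at their own pace and stop on an object; the grip force is fixed at half the most. Time passes only in rows, so rows that repeat a pose let the fingers close. It gives the time, the measured TCP pose, the force and the opening at its end, in the units of the state.
- manip.state(): the state, without advancing time (a new reading comes with each control period).
- manip.grab_frame(name): name is "side" or "top" or "wrist"; returns the picture (480x640x3 uint8, red, green, blue); there is no depth.
- manip.get_calibration(name): a dict with "fov_y" (degrees; the focal length in pixels is half the picture's height over the tangent of half this angle, whatever the lens; pixels are square), "cx", "cy" (the principal point, pixels), "R" (3x3) and "t" (3): a world point X has camera coordinates R X + t. Camera axes: x right, y down, z forward; pixel columns grow to the right and rows downward; lengths in m; the calibration is good to about 2 mm. A picture is of the moment at which its call begins: read the wrist's pose just before it. get_calibration takes no time and is no camera call; for the wrist camera it gives the pose at the moment of the call.
- manip.job_done(): hands the job in, once; it reports no verdict.
The state is a dict: "time": time; "joint_pos": joint angles; "joint_vel": joint speeds; "joint_efforts": joint torques, N m; "tool_pos": TCP position; "tool_rot": TCP orientation; "contact_force": force on the tool from outside, world axes, zero at the start; "ft_torque": the same for the moment, N m; "gripper_width": opening from 0.0 (shut) to 1.0 (fully open).
Only numpy, scipy, OpenCV 4.12 (cv2) and the standard library are available. Lean on these libraries where they do the work, as an engineer would, in place of code of your own. Each camera call takes 0.05 s, during which the arm holds its last target.

## Working session

There is one attempt and no reset: what is moved stays moved. The work goes in short steps, Python scripts to look and compute and a tool call to move; the robot and the scene stay as the last step left them, time stands still between calls to the robot, and variables do not carry over. Pictures are saved under pics/ and viewed, and the job is handed in when it is done.

Besides the shell and the picture viewer there is one more tool, called after ">>>" by a JSON object that holds its "op" and its "data", one argument or row to a line. step_arm: Moves the arm, as the interface text tells. Its arguments: {"type":"object","properties":{"deltas":{"type":"array"}},"required":["deltas"]}

```bash
mkdir -p pics; python3 - <<'E'
from plant import manip
import cv2
s=manip.state();print(s)
for n in ["side","top"]:
    cv2.imwrite(f"pics/{n}0.png",manip.grab_frame(n)[:,:,::-1]);print(n,manip.get_calibration(n))
E
```

```text
{'time': 0.0, 'joint_pos': array([-1.40599101e+00,  5.33650203e-02,  1.61425969e+00, -4.06540595e-05,
        1.47601657e+00, -1.19055631e-01]), 'joint_vel': array([ 2.18983296e-05, -1.15285738e-03,  7.65966109e-04,  9.37101838e-04,
       -3.40323612e-04, -2.59856035e-04]), 'joint_efforts': array([ 3.36509904e-03, -3.93684912e+01, -3.70171773e+01,  7.26807116e-05,
        7.09993605e-03,  8.86109149e-06]), 'tool_pos': array([ 0.1748977 , -0.59940695,  0.23807844]), 'tool_rot': array([-1.02358203e-03,  9.89943973e-01,  1.41456288e-01, -4.36574722e-05]), 'contact_force': array([-0.33184994, -0.32629362,  0.22445976]), 'ft_torque': array([-0.00626919,  0.05888831, -0.00334969]), 'gripper_width': 0.9981924961304565}
side {'fov_y': 49.24245867609623, 'cx': 321.36296693501293, 'cy': 244.884291313114, 'R': array([[-0.99823639,  0.05385307, -0.0249791 ],
       [ 0.04174865,  0.33770674, -0.94032506],
       [-0.04220378, -0.93970953, -0.33935945]]), 't': array([0.53610924, 0.05036737, 1.06411865])}
top {'fov_y': 51.17563793468223, 'cx': 314.9588358792691, 'cy': 245.59882660433883, 'R': array([[-0.02430582, -0.99946555,  0.02185961],
       [-0.98405228,  0.02006536, -0.17674412],
       [ 0.17621104, -0.02580691, -0.98401406]]), 't': array([0.00259545, 0.53649667, 0.95536983])}
```

View pics/side0.png

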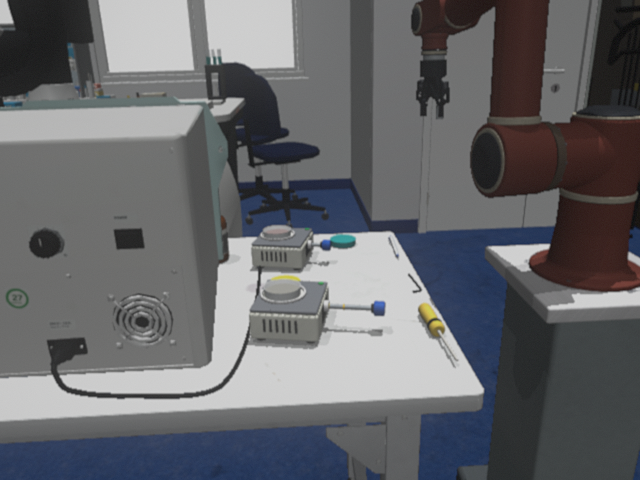

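View pics/top0.png

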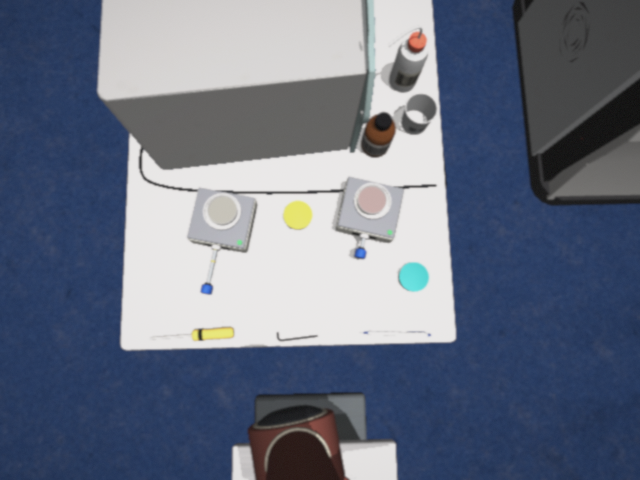

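The pink viewer is on the right: dish at (373,201) in the top view, with the pushed-in knob at (361,253). The pale viewer, with its rod out, has its knob at (207,289). Next I'll triangulate.

```bash
cat > h.py <<'E'
import numpy as np, cv2
from plant import manip
def ray(c,u,v):
    f=240/np.tan(np.radians(c['fov_y']/2)); d=np.array([(u-c['cx'])/f,(v-c['cy'])/f,1.])
    R=np.array(c['R']);return -R.T@c['t'], R.T@d
def onz(c,u,v,z):
    o,d=ray(c,u,v);return o+d*(z-o[2])/d[2]
def tri(r1,r2):
    A=np.stack([r1[1],-r2[1]],1);s=np.linalg.lstsq(A,r2[0]-r1[0],rcond=None)[0]
    p=r1[0]+s[0]*r1[1];q=r2[0]+s[1]*r2[1];return (p+q)/2,np.linalg.norm(p-q)
def blobs(img,lo,hi,amin=15):
    h=cv2.cvtColor(img,cv2.COLOR_BGR2HSV);m=cv2.inRange(h,lo,hi)
    n,l,s,c=cv2.connectedComponentsWithStats(m);return [(c[i].round(1).tolist(),s[i].tolist()) for i in range(1,n) if s[i][4]>=amin],m
E
python3 - <<'E'
from h import *
B={}
for n in ["side","top"]:
    im=cv2.imread(f"pics/{n}0.png")
    b,m=blobs(im,(108,150,110),(128,255,255));print(n,b)
ct=manip.get_calibration('top');cs=manip.get_calibration('side')
im=cv2.imread("pics/top0.png")
crop=cv2.resize(im[160:300,310:450],(560,560),interpolation=cv2.INTER_CUBIC);cv2.imwrite("pics/c1.png",crop)
im=cv2.imread("pics/side0.png")
cv2.imwrite("pics/c2.png",cv2.resize(im[210:290,240:360],(720,480),interpolation=cv2.INTER_CUBIC))
print(onz(ct,361,253,.04),onz(ct,373,201,.073),onz(cs,326,245,.04))
E
```

```text
side [([325.8, 242.6], [322, 241, 8, 5, 29]), ([379.3, 303.9], [375, 302, 9, 5, 30])]
top [([360.0, 252.8], [356, 249, 9, 9, 66]), ([206.4, 288.5], [202, 285, 10, 8, 63])]
[ 0.52076316 -0.10206166  0.04      ] [ 0.61956821 -0.12627497  0.073     ] [ 0.52061677 -0.10139301  0.04      ]
```

View pics/c1.png

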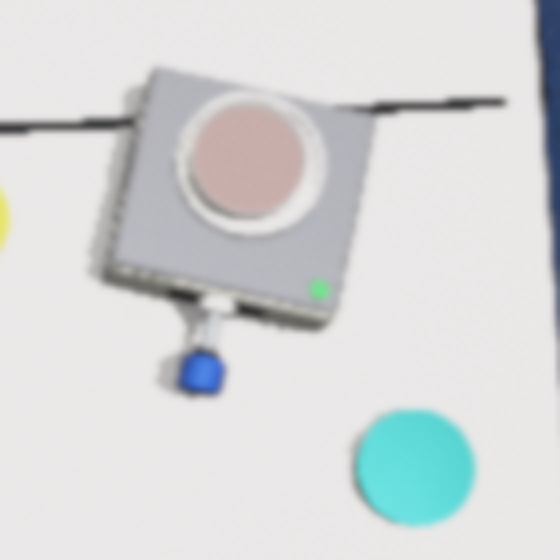

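View pics/c2.png

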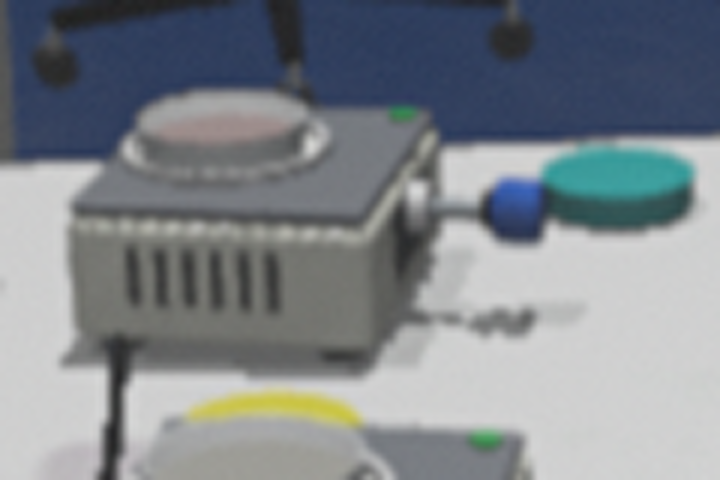

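```bash
python3 - <<'E'
from h import *
from scipy.spatial.transform import Rotation as Ro
ct=manip.get_calibration('top');cs=manip.get_calibration('side')
k,e=tri(ray(ct,360.3,252.8),ray(cs,325.8,244.8));print('knob',k,e,onz(ct,360.3,252.8,.042))
g=lambda u,v:onz(ct,310+u/4,160+v/4,.058)
FL,FR,BL,BR=g(112,270),g(330,320),g(155,68),g(375,110)
for a,b in((FL,FR),(BL,BR),(FL,BL),(FR,BR)):
    d=b-a;print(np.linalg.norm(d),np.degrees(np.arctan2(d[1],d[0])))
bush=onz(ct,310+217/4,160+300/4,.04);print(bush,np.degrees(np.arctan2(*(bush-k)[1::-1])))
p=g(219,295);print('face mid',(FL+FR)/2)
s=manip.state();q=s['tool_rot'];print(Ro.from_quat([q[1],q[2],q[3],q[0]]).as_matrix().round(3))
print('turq',onz(ct,310+415/4,160+466/4,.015))
E
```

```text
knob [ 0.52107814 -0.10057365  0.04077059] 4.922234114363806e-06 [ 0.52087604 -0.10042855  0.042     ]
0.11130282618709371 -104.34331493280605
0.11367626652890749 -102.25492869510398
0.10757139425155401 -13.600264309595257
0.11170849083779345 -14.806429995872696
[ 0.55761806 -0.11017309  0.04      ] -14.71961694829532
face mid [ 0.55655087 -0.1099297   0.058     ]
[[ 0.96   0.28  -0.   ]
 [ 0.28  -0.96   0.002]
 [ 0.    -0.002 -1.   ]]
turq [ 0.47367643 -0.21163762  0.015     ]
```

>>> {"op": "step_arm", "data": {
  "deltas": [
    [0.03,-0.024,0.005,0,0,0.03,-0.2],
    [0.07,-0.057,0.012,0,0,0.08,-0.2],
    [0.11,-0.089,0.018,0,0,0.12,-0.2],
    [0.15,-0.121,0.025,0,0,0.17,-0.2],
    [0.19,-0.154,0.031,0,0,0.21,-0.2],
    [0.23,-0.186,0.038,0,0,0.26,-0.2],
    [0.27,-0.219,0.045,0,0,0.3,-0.2],
    [0.31,-0.251,0.051,0,0,0.35,-0.2],
    [0.35,-0.283,0.058,0,0,0.4,-0.2],
    [0.39,-0.316,0.064,0,0,0.44,-0.2],
    [0.43,-0.348,0.071,0,0,0.48,-0.2],
    [0.46,-0.372,0.076,0,0,0.515,-0.2],
    [0.472,-0.382,0.078,0,0,0.527,-0.2],
    [0.472,-0.382,0.078,0,0,0.527,-0.2],
    [0.472,-0.382,0.078,0,0,0.527,-0.2],
    [0.472,-0.382,0.078,0,0,0.527,-0.2]
  ]
}}

```text
time: 1.7
tool_pos: [0.5207, -0.102, 0.1612]
tool_rot: [0.0, 0.993, -0.122, -0.0]
contact_force: [-0.5, -0.1, 0.9]
gripper_width: 0.597
```

```bash
python3 - <<'E'
from h import *
from scipy.spatial.transform import Rotation as Ro
s=manip.state();q=s['tool_rot'];R=Ro.from_quat([q[1],q[2],q[3],q[0]]).as_matrix()
print(s['time'],s['tool_pos'],s['gripper_width'],s['contact_force']);print(R.round(3))
c=manip.get_calibration('wrist')
im=manip.grab_frame('wrist')[:,:,::-1].copy();cv2.imwrite('pics/w1.png',im)
b,m=blobs(im,(108,130,70),(128,255,255),60);print(b)
for x in b: print(onz(c,*x[0],.046))
E
```

```text
1.7 [ 0.52067133 -0.10195029  0.16124179] 0.5970210059571283 [-0.48372096 -0.13953515  0.92695917]
[[ 0.97  -0.242 -0.   ]
 [-0.242 -0.97  -0.   ]
 [-0.     0.    -1.   ]]
[([326.7, 243.8], [311, 232, 32, 24, 658])]
[ 0.51755885 -0.09993644  0.046     ]
```

View pics/w1.png

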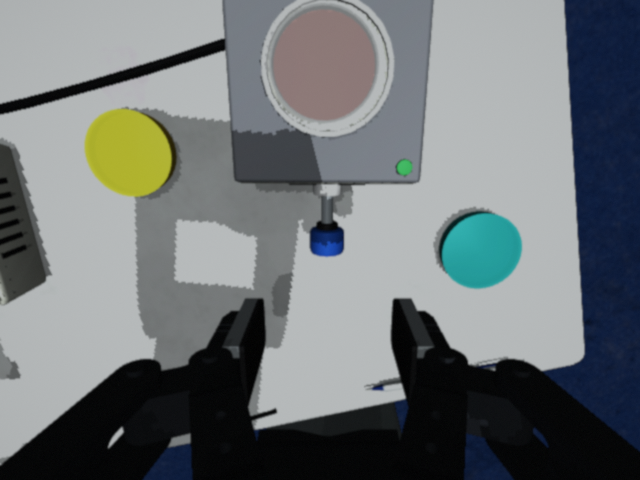

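The wrist view confirms the alignment: the face is level in the image, the knob is at (327,241), and it is within 2 mm of the earlier fix. I'll descend now.

>>> {"op": "step_arm", "data": {
  "deltas": [
    [-0.001,-0.002,0.02,0,0,0,-0.2],
    [-0.001,-0.002,0.05,0,0,0,-0.2],
    [-0.001,-0.002,0.08,0,0,0,-0.2],
    [-0.001,-0.002,0.105,0,0,0,-0.2],
    [-0.001,-0.002,0.122,0,0,0,-0.2],
    [-0.001,-0.002,0.131,0,0,0,-0.2],
    [-0.001,-0.002,0.131,0,0,0,-0.2],
    [-0.001,-0.002,0.131,0,0,0,-0.2]
  ]
}}

```text
time: 2.55
tool_pos: [0.5212, -0.0997, 0.0312]
tool_rot: [0.0, 0.993, -0.122, 0.001]
contact_force: [-0.8, -0.4, 0.7]
gripper_width: 0.605
```

```bash
python3 - <<'E'
from h import *
s=manip.state();print(s['tool_pos'],s['contact_force'])
cv2.imwrite('pics/w2.png',manip.grab_frame('wrist')[:,:,::-1])
E
```

```text
[ 0.52119023 -0.09965037  0.03124897] [-0.81863769 -0.40227718  0.69421414]
```

View pics/w2.png

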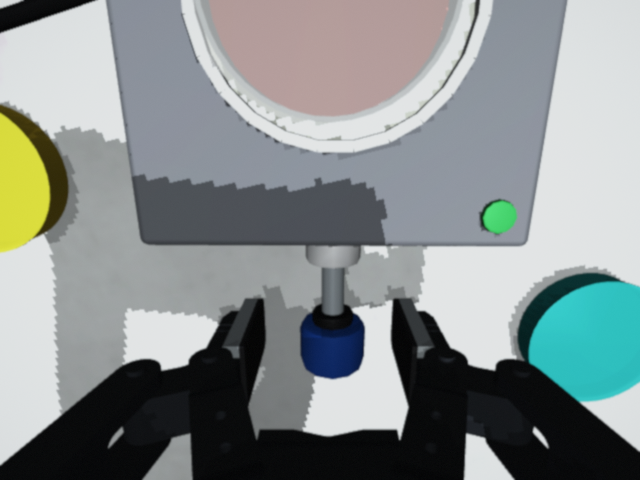

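The knob is centred between the pads, at (332,342). Closing.

>>> {"op": "step_arm", "data": {
  "deltas": [
    [0,0,0,0,0,0,0.2],
    [0,0,0,0,0,0,1],
    [0,0,0,0,0,0,1],
    [0,0,0,0,0,0,1],
    [0,0,0,0,0,0,1],
    [0,0,0,0,0,0,1],
    [0,0,0,0,0,0,1],
    [0,0,0,0,0,0,1]
  ]
}}

```text
time: 3.4
tool_pos: [0.5215, -0.1011, 0.032]
tool_rot: [0.002, 0.993, -0.121, 0.001]
contact_force: [-2.0, -6.4, 2.2]
gripper_width: 0.259
```

>>> {"op": "step_arm", "data": {
  "deltas": [
    [-0.003,0,0,0,0,0,1],
    [-0.006,0,0,0,0,0,1],
    [-0.009,0,0,0,0,0,1],
    [-0.012,0,0,0,0,0,1],
    [-0.015,0,0,0,0,0,1],
    [-0.018,0,0,0,0,0,1],
    [-0.021,0,0,0,0,0,1],
    [-0.024,0,0,0,0,0,1],
    [-0.025,0,0,0,0,0,1],
    [-0.025,0,0,0,0,0,1],
    [-0.025,0,0,0,0,0,1]
  ]
}}

```text
time: 4.5
tool_pos: [0.4973, -0.095, 0.032]
tool_rot: [0.002, 0.993, -0.121, 0.001]
contact_force: [-2.8, -6.6, 3.6]
gripper_width: 0.259
```

```bash
python3 - <<'E'
from h import *
s=manip.state();d=s['tool_pos']-np.array([.5215,-.1011,.032]);print(d, d@[.97,-.242,0],s['contact_force'])
cv2.imwrite('pics/w3.png',manip.grab_frame('wrist')[:,:,::-1])
E
```

```text
[-2.42462409e-02  6.10315827e-03 -3.27719138e-05] -0.02499581798546435 [-2.84124785 -6.6292217   3.64702196]
```

View pics/w3.png

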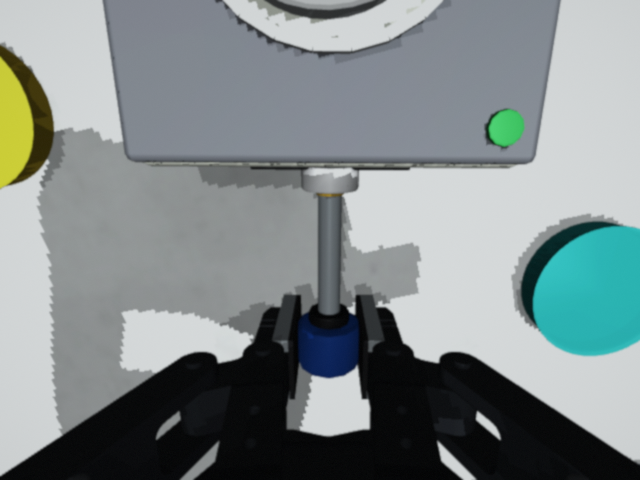

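The gripper still holds the knob at (330,343). The rod is drawn out 25 mm, and a yellow ring is just showing at the bush (329,193). I'll release and lift.

>>> {"op": "step_arm", "data": {
  "deltas": [
    [0,0,0,0,0,0,0.2],
    [0,0,0,0,0,0,-0.2],
    [0,0,0,0,0,0,-0.2],
    [0,0,0,0,0,0,-0.2],
    [0,0,0,0,0,0,-0.2],
    [0,0,-0.02,0,0,0,-0.2],
    [0,0,-0.05,0,0,0,-0.2],
    [0,0,-0.09,0,0,0,-0.2],
    [0,0,-0.13,0,0,0,-0.2],
    [0,0,-0.15,0,0,0,-0.2],
    [0,0,-0.15,0,0,0,-0.2],
    [0,0,-0.15,0,0,0,-0.2],
    [0,0,-0.15,0,0,0,-0.2]
  ]
}}

```text
time: 5.85
tool_pos: [0.4953, -0.0925, 0.1782]
tool_rot: [-0.0, 0.993, -0.121, -0.002]
contact_force: [0.4, -0.4, 0.1]
gripper_width: 0.602
```

```bash
python3 - <<'E'
from h import *
s=manip.state();print(s['time'],s['tool_pos'],s['contact_force'])
w=manip.grab_frame('wrist')[:,:,::-1].copy();c=manip.get_calibration('side');im=manip.grab_frame('side')[:,:,::-1].copy()
cv2.imwrite('pics/w4.png',w);cv2.imwrite('pics/s4.png',im)
b,m=blobs(im,(108,150,110),(128,255,255));print(b)
o=cv2.resize(im[210:350,240:400],(640,560),interpolation=cv2.INTER_CUBIC);cv2.imwrite('pics/c4.png',o)
a=onz(c,325.8,242.6,.045)
for x in b: p=onz(c,*x[0],.045);print(p,(p-a)@[-.97,.242,0])
E
```

```text
5.85 [ 0.49529321 -0.09247607  0.178159  ] [ 0.37583351 -0.38719255  0.06887389]
[([338.1, 242.9], [335, 241, 6, 5, 23]), ([379.3, 304.3], [375, 302, 9, 7, 47])]
[ 0.49481895 -0.09757935  0.045     ] 0.026502612320849526
[0.45377334 0.20216734 0.045     ] 0.13885555156432866
```

View pics/w4.png

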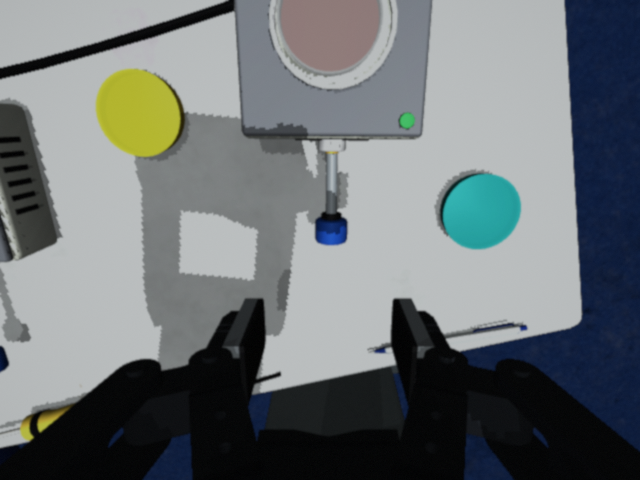

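View pics/c4.png

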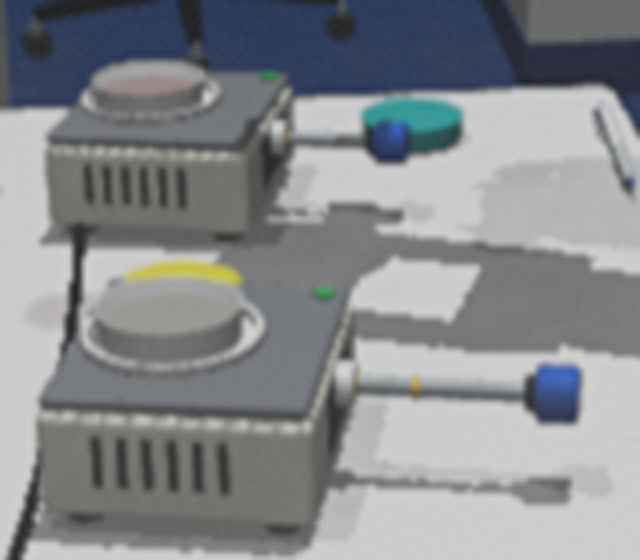

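The knob has moved 26 ± 2 mm and one ring shows at the bush. The dish is in place, the pale rod is unmoved, and the gripper is clear at 0 N.

```bash
python3 -c "
from plant import manip
print(manip.job_done())"
```

```text
the job is handed in; nothing more can be done
None
```

I pulled the pink viewer's rod out to its middle click, released it and lifted the arm clear. I handed the job in at about 6 s on the robot's clock.

- **Pink rod:** In the side view after release, the knob sits about 26 mm (± 2 mm) further out than at the start. One yellow ring shows at the guide bush.
- **Pale rod:** Its knob is at the same pixels in the side view as before, so it is still fully out.
- **Pink dish:** By eye in the side and wrist views, it is still level inside its lip. I did not measure its position.
- **Gripper:** It stands well above the bench, and the measured contact force is under 1 N.

No check failed or disagreed.

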